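# Feed a bar through a drill jig to its length stop

### The job

Get the bar ready for drilling: feed the loose aluminium bar through the covered guide of the drill jig, in at the flared mouth and out at the other end, and on along the bed until its leading end is home against the length stop, pressing the little sprung pin in. Let go and leave the bar lying level in the jig, its trailing end still under the cover, with the tape roll, solder spool and marker undisturbed.

Things in the scene. Friction and masses are not known exactly. Their poses are not given: they have to be found in the camera images.
- bar: Loose plain aluminium bar, 200 x 14 x 12 mm (x, y, z), 0.09 kg, lying on the table. Origin: centre of its underside; x along its length, z up. Both ends are alike.
- jig: Fixed drill jig: dark base 285 x 70 x 10 mm, a bed rail 12 mm wide with its top 30 mm above the table, and over it a covered guide (block 90 x 44 mm, top 53.5 mm above the table, drill bush and black knob on it to 70 mm). Origin on the table below the guide's middle; x is the feed direction, z up. Along x: guide -45 to 45 mm, open bed 45 to 205 mm. The length stop stands across the bed.
- guide_in (a point): Outer edge of the guide's flared mouth, on the bed's centre line at bed height (jig x = -60 mm), axes as the jig's. The flare narrows until x = -45 mm; then the covered channel is 17 mm wide and 13.5 mm high above the bed. Fingers cannot enter it; with the bar home its tail is inside, so the bar must be regrasped on the far side.
- guide_out (a point): Far end of the covered guide, on the bed's centre line at bed height (jig x = +45 mm), axes as the jig's. From here on the bed is open, for fingers on both sides of the bar, up to the stop.
- shoe (a joint): Sprung hold-down shoe in the guide's roof at jig x = 26 mm, under the black knob: 0 when down, 0.001 m when the bar is under it. It hangs 1 mm below the bar's top height; the bar's end must be pushed under it with 5 to 12 N, and it then drags on the bar and keeps it where it is left.
- stop_pin (a joint): Sprung brass pin standing 6 mm out of the length stop's face, 6 mm above the bed: 0 free, 0.006 m pressed level with the face (2 N). The stop is a steel block 22 x 42 mm, top 54 mm above the table, clamp knob to 68 mm. Its face, toward the guide, is set anew for each job, 168 to 192 mm from the jig's origin along x: find it by touch or sight.
- tape_roll: Bystander: black roll of tape, 58 x 56 x 19 mm, lying flat. Origin: centre of its underside.
- solder_spool: Bystander: blue spool of solder, 62 x 86 x 32 mm. Origin: centre of its underside.
- marker: Bystander: white and blue marker pen, 17 x 135 x 16 mm, lying. Origin: centre of its underside, y along it.

How it is judged:
By the outcome, as a careful person would: the job done as asked, in the order asked, and still so for the second after the job is handed in, with the robot touching nothing.
It also fails if it takes over 72 s, if anything falls off the work surface, if the arm or the gripper's body presses on something with over 40 N, if the wrist force passes 120 N, or if a joint passes its speed limit or range.

### The arm

A 7-joint arm with a two-finger parallel gripper is mounted at the origin on a cart in front of the work surface, level with it; the furniture and walls round the work are solid. World frame = base frame: x ahead of the robot, y to its left, z up, the work surface at z = 0. Lengths are in m, angles in rad, forces in N, time in s.
With the tool pointing down it reaches from about 0.4 to 0.85 m from the base axis. Payload 10.4 kg.
Tool frame: the origin (TCP) lies at the very end of the fingers, on their centre line; the grasp point (between the pads) lies 19 mm behind it; z points along the fingers, y is the line along which they close (so a half turn about z gives the same grasp; the last joint's range is limited). The gripper opens to 87 mm and grips with 3 to 60 N. Pads are 19 mm wide; open, the fingers measure 117 mm over their backs; the gripper's body (75 mm by 190 mm) begins 51 mm behind the grasp point.
Start: joints at [1.195, 0.332, -0.065, 1.46, 0.022, 1.35, -0.088], TCP at [0.216, -0.587, 0.223] pointing down, gripper open.
Joint ranges: [-2.6, 2.6], [-0.5, 2.12], [-1.47, 1.34], [0.16, 2.42], [-1.27, 4.41], [0.06, 2.06], [-2.6, 2.6]. Speed limits (rad/s): [2.22, 2.22, 2.79, 2.79, 3.14, 3.14, 3.14].

### API

Orientations are given as a unit quaternion [x, y, z, w].
In Python, from bench import * gives the robot as it stands.
- The arm moves only by the tool carry_out, never from a script. Its argument "deltas" is a list of rows, each an object with "hand": the finger opening in mm, from 0 to 87; "dp": the shift along the tool's x, y, z each as a share of 250 mm, from -1 to 1, a list of three; "spin": the turn about the tool's z as a share of pi rad, from -1 to 1. In form: [{"hand": hand, "dp": [dx, dy, dz], "spin": spin}, ...]. A call has 1 to 20 rows; each row is the pose to reach, as a shift and turn from the pose commanded when the call began, along the tool's axes at that moment, turning the shorter way round; what a row does not reach only later rows make up. A row lasts 1/10 s, in which the tool goes at most 50 mm and 8.59 degrees, less where a joint would pass 70% of its speed; a pose out of reach is approached as far as the arm can. A call with a number of a shift or a turn outside -1 to 1 is refused whole. A call with a gripper value outside its range is refused whole. The fingers move at their own pace and stop on an object; "force" is the grip in N (left out, the last holds). Time passes only in rows, so rows that repeat a pose let the fingers close. It gives the time, the measured TCP pose, the force, the opening and the grip force at its end, in the units of the state.
- read_state(): the state, without advancing time (a new reading comes with each control period).
- camera(name): name is "side" or "top"; returns the picture (400x640x3 uint8, red, green, blue); there is no depth.
- get_calibration(name): a dict with "fx", "fy", "cx", "cy" (pixels), "R" (3x3) and "t" (3): a world point X has camera coordinates R X + t. Camera axes: x right, y down, z forward; pixel columns grow to the right and rows downward; lengths in m; the calibration is good to about 2 mm. A picture is of the moment at which its call begins. get_calibration takes no time and is no camera call.
- close_job(): hands the job in; it is judged then, once.
The state is a dict: "time": time; "joint_positions": joint angles; "joint_vel": joint speeds; "joint_torque": joint torques, N m; "ee_pos": TCP position; "eef_rot": TCP orientation; "ft_force": force on the tool from outside, world axes, zero at the start; "torque": the same for the moment, N m; "width": finger opening in m; "grip_force": force on a finger pad.
Only numpy, scipy, OpenCV 4.12 (cv2) and the standard library are available. Lean on these libraries where they do the work, as an engineer would, in place of code of your own. Each camera call takes 0.05 s, during which the arm holds its last target. There are 200 camera calls.

## Working session

There is one attempt and no reset: what is moved stays moved. The work goes in short steps, Python scripts to look and compute and a tool call to move; the robot and the scene stay as the last step left them, time stands still between calls to the robot, and variables do not carry over. Pictures are saved under pics/ and viewed, at most 10 in all, crops included, and the job is handed in when it is done.

Besides the shell and the picture viewer there is one more tool, called after "Request:" as name([rows], argument=value, ...), one row to a line, values as JSON. carry_out: Moves the arm, as the interface text tells. Its arguments: {"type":"object","properties":{"deltas":{"type":"array","items":{"type":"object","properties":{"hand":{"type":"number"},"dp":{"type":"array","items":{"type":"number","minimum":-1,"maximum":1}},"spin":{"type":"number","minimum":-1,"maximum":1}}}},"force":{"type":"number"}},"required":["deltas"]}

```bash
mkdir -p pics
python3 - <<'E'
from bench import *
import cv2
for n in("top","side"):
    cv2.imwrite(f"pics/{n}0.png",cv2.cvtColor(camera(n),cv2.COLOR_RGB2BGR)); c=get_calibration(n); print(n,c)
s=read_state(); print(s)
E
```

```text
top {'fx': 470.65821952733427, 'fy': 470.65821952733427, 'cx': 319.86401015571766, 'cy': 200.83378398580962, 'R': array([[ 0.07246363, -0.99735996, -0.00470466],
       [-0.97713023, -0.07004676, -0.20077343],
       [ 0.19991383,  0.01914583, -0.97962641]]), 't': array([-0.06018075,  0.60111984,  1.31820225])}
side {'fx': 396.1037270665502, 'fy': 396.1037270665502, 'cx': 313.8801938682128, 'cy': 200.16758292691964, 'R': array([[-0.97531951, -0.22000004,  0.01875747],
       [-0.1358211 ,  0.53080728, -0.83653826],
       [ 0.17408185, -0.81843974, -0.54758734]]), 't': array([0.59624195, 0.14042812, 0.94469273])}
{'time': 0.1, 'joint_positions': array([ 1.19540964,  0.3328007 , -0.06470361,  1.46087957,  0.02160957,
        1.34987122, -0.08855702]), 'joint_vel': array([-0.00027034, -0.00269492, -0.00179897, -0.00186892, -0.0022697 ,
       -0.00148105,  0.00075151]), 'joint_torque': array([ 1.70850853e-03, -6.24548435e+01,  2.50694569e-02, -3.90718603e+01,
       -6.12838520e-02,  3.66192183e-02,  8.12842632e-05]), 'ee_pos': array([ 0.21582223, -0.58618416,  0.22182786]), 'eef_rot': array([ 9.84485586e-01,  1.75464332e-01, -1.42730122e-04, -6.15171959e-04]), 'ft_force': array([-0.38170824,  0.36575451,  0.47305054]), 'torque': array([ 0.05148276,  0.0440231 , -0.06041346]), 'grip_force': 0.0, 'width': 0.08689348959812739}
```

View pics/top0.png

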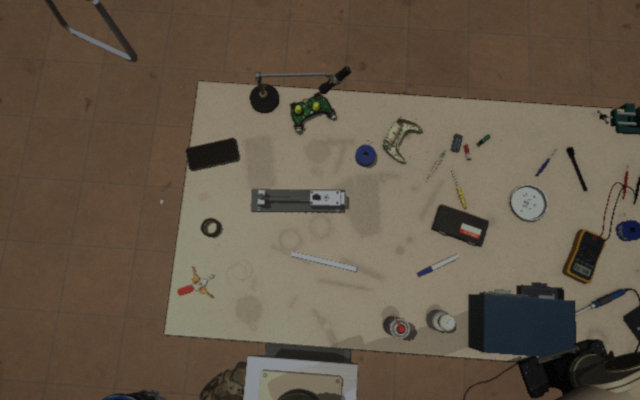

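View pics/side0.png

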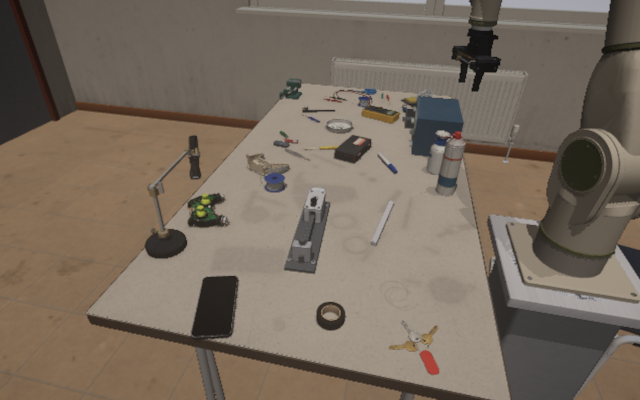

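The top view shows the jig at about (252–347, 188–212) with its guide at the right, so the feed runs left (about +y). The bar goes from (291,253) to (356,269). The tape is at (211,228), the spool at (366,155) and the marker at (438,265). I'll enlarge next.

Run:
```python
import cv2
a=cv2.imread("pics/top0.png")[175:285,240:370]; cv2.imwrite("pics/topc.png",cv2.resize(a,None,fx=6,fy=5.4545454,interpolation=cv2.INTER_CUBIC) if 0 else cv2.resize(a,None,fx=5,fy=5,interpolation=cv2.INTER_CUBIC))
a=cv2.imread("pics/side0.png")[175:280,275:415]; cv2.imwrite("pics/sidec.png",cv2.resize(a,None,fx=5,fy=5,interpolation=cv2.INTER_CUBIC))
```

```text
(no output)
```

View pics/topc.png

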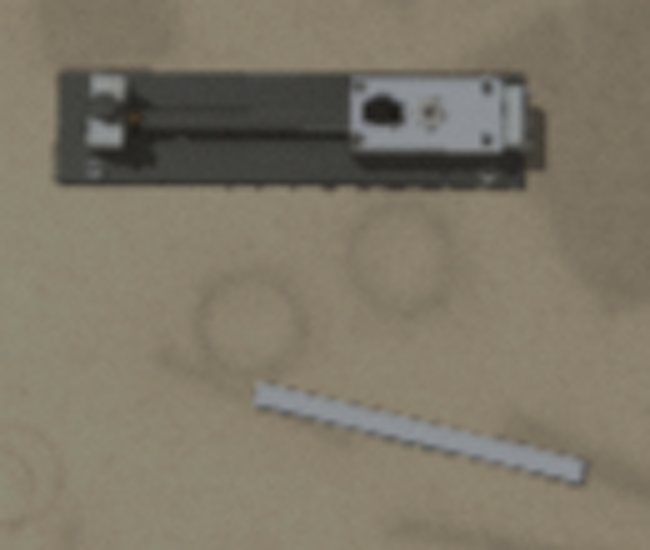

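View pics/sidec.png

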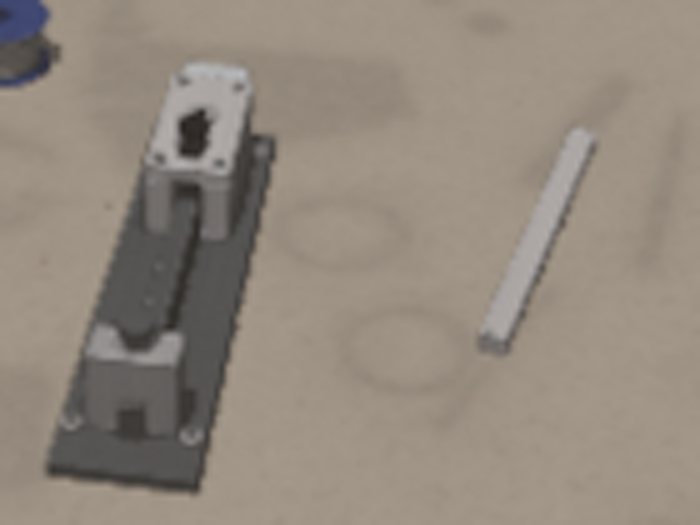

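The crops show the guide's top corners clearly, as well as the stop's top and the bar's top corners. I'll fit poses to these from both views.

```bash
cat > h.py <<'E'
from bench import *
import numpy as np
from scipy.optimize import least_squares
def proj(n,X):
    c=get_calibration(n); p=np.atleast_2d(X)@np.array(c["R"]).T+c["t"]
    return np.c_[c["fx"]*p[:,0]/p[:,2]+c["cx"],c["fy"]*p[:,1]/p[:,2]+c["cy"]]
def place(q,L):  # q=x,y,yaw ; L local pts
    c,s=np.cos(q[2]),np.sin(q[2]); L=np.atleast_2d(L).astype(float)/1000
    return np.c_[q[0]+c*L[:,0]-s*L[:,1],q[1]+s*L[:,0]+c*L[:,1],L[:,2]]
E
python3 - <<'E'
from h import *
T=lambda p:np.array(p)/5.+[240,175]-0.4
S=lambda p:np.array(p)/5.+[275,175]-0.4
G=[[45,-22,53.5],[45,22,53.5],[-45,22,53.5],[-45,-22,53.5]]
gt=T([[350,77],[349,153],[503,153],[503,77]])
gs=S([[147,161],[236,172],[253,82],[183,67]])
bt=T([[58,71],[57,184],[525,188]])
bs=S([[47,470],[200,486]])
st=T([[128,75],[128,147],[89,147],[90,75]])
def r(q,top,side):
    o=[]; B=[[q[3],-35,10],[q[3],35,10],[q[3]-285,35,10]]; F=q[4]
    Sx=[[F,-21,54],[F,21,54],[F+22,21,54],[F+22,-21,54]]
    if top: o+=[proj("top",place(q,G))-gt,proj("top",place(q,B))-bt,proj("top",place(q,Sx))-st]
    if side:o+=[(proj("side",place(q,G))-gs),(proj("side",place(q,B[:2]))-bs)]
    return np.concatenate(o).ravel()
for tp,sd in((1,0),(0,1),(1,1)):
    f=least_squares(r,[.6,0,1.57,215,180],args=(tp,sd)); print("jig",f.x.round(4),np.abs(f.fun).max().round(2),np.sqrt((f.fun**2).mean()).round(2))
print(f.fun.reshape(-1,2).round(1).tolist())
K=[[100,-7,12],[100,7,12],[-100,7,12],[-100,-7,12]]
kt=T([[258,381],[253,405],[580,484],[587,460]])
ks=S([[478,343],[506,348],[596,141],[573,129]])
def rb(q,tp,sd):
    o=[]
    if tp:o.append(proj("top",place(q,K))-kt)
    if sd:o.append(proj("side",place(q,K))-ks)
    return np.concatenate(o).ravel()
for tp,sd in((1,0),(0,1),(1,1)):
    f=least_squares(rb,[.45,0,1.4],args=(tp,sd)); print("bar",f.x.round(4),f.fun.round(1))
E
```

```text
jig [ 6.163000e-01 -3.060000e-02  1.633500e+00  2.243758e+02  1.764168e+02] 0.48 0.26
jig [ 6.148000e-01 -3.180000e-02  1.633800e+00  2.305883e+02  1.800000e+02] 0.95 0.54
jig [ 6.156000e-01 -3.100000e-02  1.632800e+00  2.266184e+02  1.768131e+02] 1.4 0.53
[[0.2, 0.4], [0.2, -0.2], [0.0, 0.1], [0.1, 0.7], [-0.3, 0.1], [-1.0, -0.0], [-0.5, 0.1], [0.1, 0.7], [-0.4, 0.2], [-0.0, 0.1], [0.3, 0.6], [0.0, 0.2], [-0.8, -0.2], [0.6, -0.5], [-1.3, 0.9], [-0.3, -1.4], [-0.1, -0.7]]
bar [ 0.4332 -0.0393  1.4077] [-0.   0.1 -0.2 -0.1  0.3 -0.  -0.1  0.1]
bar [ 0.4329 -0.0313  1.4073] [ 0.  -0.4  0.1  0.   0.1 -0.4 -0.2  0.9]
bar [ 0.433  -0.0369  1.4077] [-0.8  0.1 -1.  -0.1 -0.6 -0.1 -0.9  0.1  0.2 -1.8  0.2 -1.4  0.1 -1.4
 -0.1 -0.1]
```

```bash
cat >> h.py <<'E'
from scipy.spatial.transform import Rotation as Ro
JIG=[0.6157,-0.031,1.633]; BAR=[0.433,-0.038,1.4077]
def unproj(n,uv,z):
    c=get_calibration(n); R=np.array(c["R"]); o=-R.T@c["t"]
    d=R.T@[(uv[0]-c["cx"])/c["fx"],(uv[1]-c["cy"])/c["fy"],1]; return o+d*(z-o[2])/d[2]
def go(*wps):  # world x,y,z(m),yaw of tool x -> dp, spin relative to the present pose
    s=read_state(); R=Ro.from_quat(s["eef_rot"]).as_matrix(); yaw=np.arctan2(R[1,0],R[0,0])
    print("t",round(s["time"],2),"pos",s["ee_pos"].round(4),"yaw",yaw.round(4),"tilt z",R[:,2].round(4),"F",s["ft_force"].round(1),"w",round(s["width"],4))
    for w in wps:
        d=R.T@(np.array(w[:3])-s["ee_pos"])/.25; a=-((w[3]-yaw+np.pi/2)%np.pi-np.pi/2)/np.pi
        print("dp",d.round(4).tolist(),"spin",a.round(4))
E
python3 - <<'E'
from h import *
print("bottles side base",unproj("side",(447,192),0),unproj("side",(436,170),0))
p=place(BAR,[-70,0,0])[0]; print(p)
go((.45,-.45,.30,BAR[2]),(p[0],p[1],.15,BAR[2]),(p[0],p[1],.05,BAR[2]))
E
```

```text
bottles side base [ 0.25658189 -0.24512869  0.        ] [ 0.28449446 -0.37890713  0.        ]
[ 0.4216338  -0.10707105  0.        ]
t 0.1 pos [ 0.2158 -0.5862  0.2218] yaw 0.3528 tilt z [-5.0e-04  1.2e-03 -1.0e+00] F [-0.4  0.4  0.5] w 0.0869
dp [1.0672, -0.188, -0.3125] spin -0.3358
dp [1.4347, -1.5137, 0.2891] spin -0.3358
dp [1.4347, -1.5132, 0.6891] spin -0.3358
```

Request:
carry_out([
  {"hand": 60, "dp": [0, 0, -0.3], "spin": 0},
  {"hand": 60, "dp": [0.5, -0.1, -0.3], "spin": -0.1},
  {"hand": 60, "dp": [0.98, -0.19, -0.3], "spin": -0.33},
  {"hand": 60, "dp": [0.98, -0.19, -0.3], "spin": -0.33},
  {"hand": 60, "dp": [0.98, -0.19, -0.3], "spin": -0.33},
  {"hand": 60, "dp": [0.98, -0.19, -0.3], "spin": -0.33},
  {"hand": 60, "dp": [0.98, -0.19, -0.3], "spin": -0.33},
  {"hand": 60, "dp": [0.98, -0.19, -0.3], "spin": -0.33},
  {"hand": 60, "dp": [0.98, -0.19, -0.3], "spin": -0.33},
], force=50)

```text
time: 1.0
ee_pos: [0.4295, -0.457, 0.297]
eef_rot: [0.767, 0.641, -0.0, -0.0]
ft_force: [-0.1, -0.3, -0.1]
width: 0.06
grip_force: 0.0
```

Run:
```python
from h import *
p=place(BAR,[-70,0,0])[0]
go((p[0],p[1],.15,BAR[2]),(p[0],p[1],.05,BAR[2]))
```

```text
t 1.0 pos [ 0.4295 -0.457   0.297 ] yaw 1.3922 tilt z [-6.e-04  7.e-04 -1.e+00] F [-0.1 -0.3 -0.1] w 0.06
dp [1.3716, -0.2793, 0.589] spin -0.0049
dp [1.3714, -0.2789, 0.989] spin -0.0049
```

Request:
carry_out([
  {"hand": 60, "dp": [1.0, -0.28, 0.3], "spin": -0.005},
  {"hand": 60, "dp": [1.0, -0.28, 0.3], "spin": -0.005},
  {"hand": 60, "dp": [1.0, -0.28, 0.3], "spin": -0.005},
  {"hand": 60, "dp": [1.0, -0.28, 0.3], "spin": -0.005},
  {"hand": 60, "dp": [1.0, -0.28, 0.5], "spin": -0.005},
  {"hand": 60, "dp": [1.0, -0.28, 0.5], "spin": -0.005},
  {"hand": 60, "dp": [1.0, -0.28, 0.5], "spin": -0.005},
])

```text
time: 1.7
ee_pos: [0.4028, -0.1942, 0.1686]
eef_rot: [0.763, 0.646, -0.001, -0.003]
ft_force: [-0.3, 0.7, -0.3]
width: 0.0599
grip_force: 0.0
```

Run:
```python
from h import *
p=place(BAR,[-70,0,0])[0]
go((p[0],p[1],.05,BAR[2]),(p[0],p[1],.003,BAR[2]))
```

```text
t 1.7 pos [ 0.4028 -0.1942  0.1686] yaw 1.4049 tilt z [-0.0063  0.0032 -1.    ] F [-0.3  0.7 -0.3] w 0.0599
dp [0.3551, 0.0198, 0.4749] spin -0.0009
dp [0.3547, 0.021, 0.6629] spin -0.0009
```

Request:
carry_out([
  {"hand": 60, "dp": [0.355, 0.02, 0.2], "spin": -0.001},
  {"hand": 60, "dp": [0.355, 0.02, 0.3], "spin": -0.001},
  {"hand": 60, "dp": [0.355, 0.02, 0.474], "spin": -0.001},
  {"hand": 60, "dp": [0.355, 0.02, 0.474], "spin": -0.001},
  {"hand": 60, "dp": [0.355, 0.02, 0.474], "spin": -0.001},
  {"hand": 60, "dp": [0.355, 0.02, 0.474], "spin": -0.001},
])

```text
time: 2.3
ee_pos: [0.4264, -0.1136, 0.0559]
eef_rot: [0.763, 0.646, 0.0, 0.001]
ft_force: [0.0, 0.5, 1.4]
width: 0.06
grip_force: 0.0
```

Run:
```python
from h import *
import cv2
p=place(BAR,[-70,0,0])[0]
go((p[0],p[1],.003,BAR[2]))
a=camera("side")[150:290,340:500]; cv2.imwrite("pics/side1.png",cv2.resize(a[:,:,::-1],None,fx=4,fy=4,interpolation=cv2.INTER_CUBIC))
```

```text
t 2.3 pos [ 0.4264 -0.1136  0.0559] yaw 1.4054 tilt z [ 1.9e-03 -9.0e-04 -1.0e+00] F [0.  0.5 1.4] w 0.06
dp [0.0227, -0.0234, 0.2113] spin -0.0007
```

View pics/side1.png

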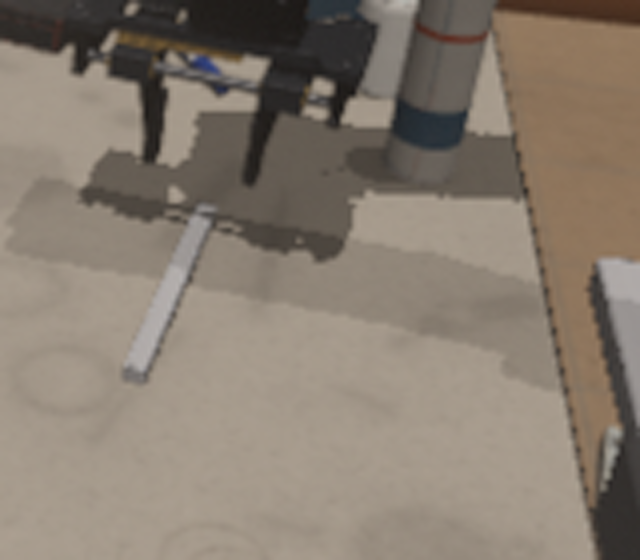

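The fingertips at about (150,160) and (248,183) straddle the line of the bar, whose tail is at (205,208). I'm clear to descend.

Request:
carry_out([
  {"hand": 60, "dp": [0.022, -0.022, 0.1], "spin": -0.001},
  {"hand": 60, "dp": [0.022, -0.022, 0.17], "spin": -0.001},
  {"hand": 60, "dp": [0.022, -0.022, 0.208], "spin": -0.001},
  {"hand": 60, "dp": [0.022, -0.022, 0.208], "spin": -0.001},
  {"hand": 60, "dp": [0.022, -0.022, 0.208], "spin": -0.001},
])

```text
time: 2.85
ee_pos: [0.4216, -0.1063, 0.0031]
eef_rot: [0.761, 0.648, 0.0, 0.001]
ft_force: [-1.0, 0.1, 0.5]
width: 0.0598
grip_force: 0.0
```

Run:
```python
from h import *
p=place(BAR,[-70,0,0])[0]
go((p[0],p[1],.003,BAR[2]))
```

```text
t 2.85 pos [ 0.4216 -0.1063  0.0031] yaw 1.4106 tilt z [ 1.4e-03 -6.0e-04 -1.0e+00] F [-1.   0.1  0.5] w 0.0598
dp [-0.0029, 0.0007, 0.0005] spin 0.0009
```

Request:
carry_out([
  {"hand": 10, "dp": [0, 0, 0], "spin": 0},
  {"hand": 10, "dp": [0, 0, 0], "spin": 0},
  {"hand": 10, "dp": [0, 0, 0], "spin": 0},
  {"hand": 10, "dp": [0, 0, 0], "spin": 0},
  {"hand": 10, "dp": [0, 0, 0], "spin": 0},
  {"hand": 10, "dp": [0, 0, 0], "spin": 0},
  {"hand": 10, "dp": [0, 0, 0], "spin": 0},
  {"hand": 10, "dp": [0, 0, 0], "spin": 0},
], force=50)

```text
time: 3.65
ee_pos: [0.4207, -0.1057, 0.002]
eef_rot: [0.761, 0.649, -0.0, 0.0]
ft_force: [0.6, -0.2, 0.9]
width: 0.013
grip_force: 50.0
```

Run:
```python
from h import *
p=place(JIG,[-245,0,0])[0]; print(p)
go((p[0],p[1],.08,JIG[2]),(p[0],p[1],.034,JIG[2]))
```

```text
[ 0.63093007 -0.27552616  0.        ]
t 3.65 pos [ 0.4207 -0.1057  0.002 ] yaw 1.4116 tilt z [ 0. -0. -1.] F [ 0.6 -0.2  0.9] w 0.013
dp [-0.5373, 0.9379, -0.3118] spin -0.0705
dp [-0.5373, 0.9379, -0.1278] spin -0.0705
```

Request:
carry_out([
  {"hand": 10, "dp": [0, 0, -0.2], "spin": 0},
  {"hand": 10, "dp": [-0.1, 0.05, -0.4], "spin": 0},
  {"hand": 10, "dp": [-0.3, 0.1, -0.4], "spin": -0.03},
  {"hand": 10, "dp": [-0.5, 0.25, -0.4], "spin": -0.07},
  {"hand": 10, "dp": [-0.537, 0.42, -0.4], "spin": -0.07},
  {"hand": 10, "dp": [-0.537, 0.6, -0.4], "spin": -0.07},
  {"hand": 10, "dp": [-0.537, 0.78, -0.4], "spin": -0.07},
  {"hand": 10, "dp": [-0.537, 0.9, -0.36], "spin": -0.07},
  {"hand": 10, "dp": [-0.537, 0.938, -0.32], "spin": -0.07},
  {"hand": 10, "dp": [-0.537, 0.938, -0.32], "spin": -0.07},
  {"hand": 10, "dp": [-0.537, 0.938, -0.32], "spin": -0.07},
  {"hand": 10, "dp": [-0.537, 0.938, -0.32], "spin": -0.07},
])

```text
time: 4.85
ee_pos: [0.6301, -0.2759, 0.0828]
eef_rot: [0.686, 0.728, -0.0, 0.0]
ft_force: [0.4, -0.7, -0.6]
width: 0.0135
grip_force: 50.0
```

Run:
```python
from h import *
import cv2
p=place(JIG,[-245,0,0])[0]
go((p[0],p[1],.0328,JIG[2]))
a=camera("side"); b=camera("top")
cv2.imwrite("pics/raw_side2.png",a[:,:,::-1]);cv2.imwrite("pics/raw_top2.png",b[:,:,::-1])
A=cv2.resize(a[120:270,280:440,::-1],(640,600),interpolation=cv2.INTER_CUBIC)
cv2.imwrite("pics/side2.png",A)
```

```text
t 4.85 pos [ 0.6301 -0.2759  0.0828] yaw 1.6308 tilt z [ 0.e+00 -8.e-04 -1.e+00] F [ 0.4 -0.7 -0.6] w 0.0135
dp [0.0015, 0.0034, 0.2] spin -0.0007
```

View pics/side2.png

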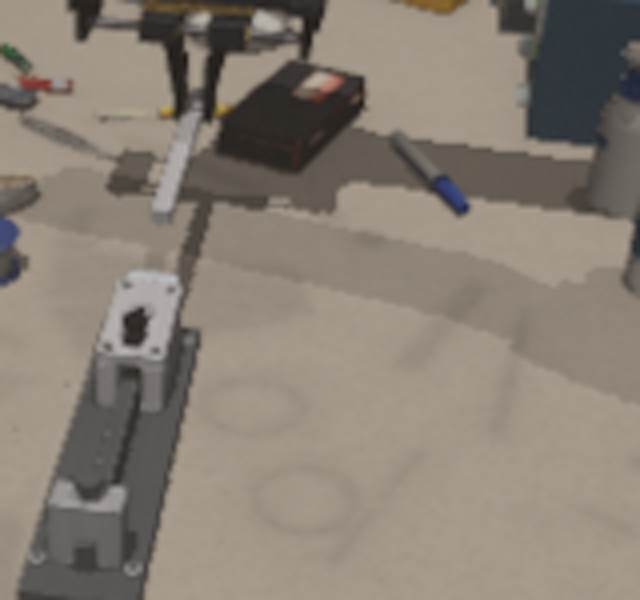

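Run:
```python
from h import *
for p in((220,150),(298,168),(298,130),(285,62),(222,122)):
    uv=(280+p[0]/4,120+p[1]/4); print(p,unproj("side",uv,0).round(3),unproj("side",uv,.04).round(3))
for uv in((433,230),(440,206),(487,221),(481,245)): print("top",unproj("top",uv,.03).round(3))
```

```text
(220, 150) [ 0.623 -0.382  0.   ] [ 0.611 -0.305  0.04 ]
(298, 168) [ 0.553 -0.366  0.   ] [ 0.546 -0.29   0.04 ]
(298, 130) [ 0.563 -0.438  0.   ] [ 0.555 -0.357  0.04 ]
(285, 62) [ 0.595 -0.581  0.   ] [ 0.585 -0.49   0.04 ]
(222, 122) [ 0.631 -0.437  0.   ] [ 0.618 -0.355  0.04 ]
top [ 0.546 -0.356  0.03 ]
top [ 0.62  -0.375  0.03 ]
top [ 0.585 -0.515  0.03 ]
top [ 0.512 -0.498  0.03 ]
```

The bar is held straight, and the box behind it starts at y ≈ -0.36, so it's clear. I'll descend to bed height.

Request:
carry_out([
  {"hand": 10, "dp": [0.001, 0.003, 0.1], "spin": -0.001},
  {"hand": 10, "dp": [0.001, 0.003, 0.18], "spin": -0.001},
  {"hand": 10, "dp": [0.001, 0.003, 0.2], "spin": -0.001},
  {"hand": 10, "dp": [0.001, 0.003, 0.2], "spin": -0.001},
  {"hand": 10, "dp": [0.001, 0.003, 0.2], "spin": -0.001},
  {"hand": 10, "dp": [0.001, 0.003, 0.2], "spin": -0.001},
])

```text
time: 5.55
ee_pos: [0.6324, -0.2755, 0.0336]
eef_rot: [0.684, 0.729, 0.0, 0.001]
ft_force: [-0.0, -0.4, -1.1]
width: 0.0137
grip_force: 50.0
```

Run:
```python
from h import *
import cv2
p=place(JIG,[-245,0,0])[0]
go((p[0],p[1],.0328,JIG[2]))
b=camera("top"); a=camera("side")
cv2.imwrite("pics/raw_top3.png",b[:,:,::-1]); cv2.imwrite("pics/raw_side3.png",a[:,:,::-1])
A=cv2.resize(b[175:225,300:430,::-1],None,fx=6,fy=6,interpolation=cv2.INTER_CUBIC)
B=cv2.resize(a[140:190,280:410,::-1],None,fx=6,fy=6,interpolation=cv2.INTER_CUBIC)
cv2.imwrite("pics/c3.png",np.vstack([A,B]))
```

```text
t 5.55 pos [ 0.6324 -0.2755  0.0336] yaw 1.6345 tilt z [ 1.9e-03 -9.0e-04 -1.0e+00] F [-0.  -0.4 -1.1] w 0.0137
dp [0.0003, -0.0059, 0.0032] spin 0.0005
```

View pics/c3.png

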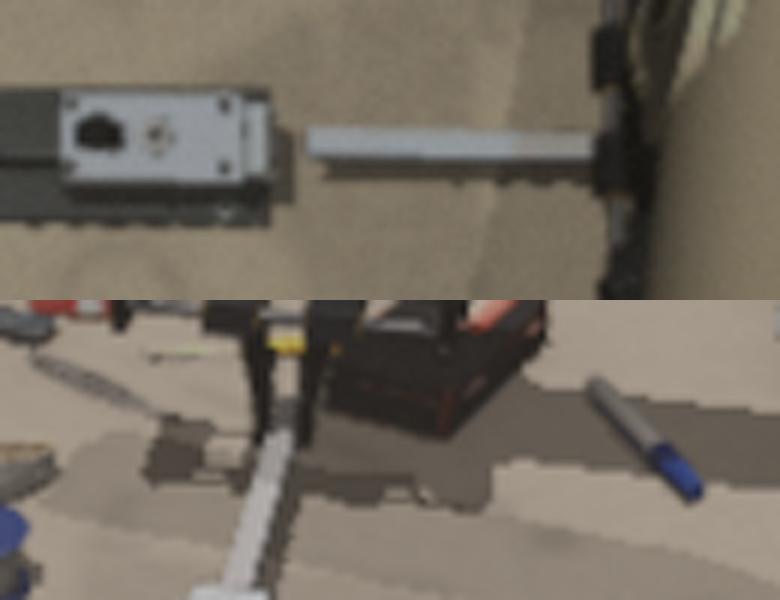

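The top crop shows the bar from (308,142) to (590,146) and the guide's top from 91 to 184 in rows. I'll measure the offset precisely by colour (silver has B>R).

Run:
```python
from h import *
import cv2
im=cv2.imread("pics/raw_top3.png").astype(float); d=im[:,:,0]-im[:,:,2]; L=im.sum(2)/3
def edges(col,r0,r1,f):
    p=f[r0:r1,col]; g=np.diff(p); i=np.argmax(g); j=np.argmin(g)
    def sub(k,s):
        k=min(max(k,1),len(g)-2); w=np.maximum(s*g[k-1:k+2],0); return r0+.5+k+(w*[-1,0,1]).sum()/w.sum()
    return sub(i,1),sub(j,-1)
print("d bar col 370",d[190:210,370].astype(int)); print("L",L[190:210,370].astype(int))
print("d guide col 325",d[185:212,325].astype(int)); print("L",L[185:212,325].astype(int))
c,s=np.cos(JIG[2]),np.sin(JIG[2])
def loc(uv,z):
    w=unproj("top",uv,z)-[JIG[0],JIG[1],0]; return np.array([c*w[0]+s*w[1],-s*w[0]+c*w[1]])*1e3
for nm,cols,z,r in(("bar",range(354,396,3),.0428,(190,207)),("guide",range(313,340,3),.0535,(184,212))):
    o=[]
    for k in cols:
        a,b=edges(k,*r,d); A,B=loc((k,a),z),loc((k,b),z); o.append([A[0],A[1],B[1],(A[1]+B[1])/2])
    o=np.array(o); print(nm,o.round(1).tolist()); print(np.median(o[:,1:],0),np.polyfit(o[:,0],o[:,3],1))
```

```text
d bar col 370 [-27 -28 -29 -28 -27 -26 -11   2   6   9   7   2 -12 -13 -16 -23 -27 -26
 -27 -26]
L [111 111 113 117 118 119 133 146 149 150 138  91  59  61  66  96 110 111
 111 112]
d guide col 325 [-30 -30 -31 -29 -17  -2   6  10   9   0  -3  -6  -5  -4  -3   1   8   9
   8   1  -4  -6  -6  -5  -2  -4  -4]
L [128 129 127 124 102 112 142 149 151 140 134 104  80 107 130 124 137 150
 149 125  77  47  40  43  58  63  53]
bar [[-86.3, -9.6, 7.9, -0.8], [-95.2, -9.6, 7.2, -1.2], [-104.1, -9.4, 5.5, -2.0], [-113.1, -9.2, 7.4, -0.9], [-122.0, -9.3, 17.3, 4.0], [-130.9, -9.2, 7.4, -0.9], [-139.8, -9.5, 7.8, -0.9], [-148.7, -9.6, 7.1, -1.2], [-157.6, -8.0, 7.0, -0.5], [-166.5, -7.8, 7.4, -0.2], [-175.4, -8.0, 7.3, -0.4], [-184.4, -9.0, 16.2, 3.6], [-193.3, -9.4, 18.3, 4.4], [-202.2, -9.5, 16.9, 3.7]]
[-9.3551402   7.40490975 -0.65925701] [-0.03799046 -4.99715296]
guide [[35.7, -25.6, -8.5, -17.0], [26.8, -25.1, 18.6, -3.2], [17.9, -25.2, 20.2, -2.5], [9.0, -25.1, 20.6, -2.3], [0.2, -25.3, -12.4, -18.9], [-8.7, -25.3, 18.2, -3.5], [-17.6, -24.7, 20.1, -2.3], [-26.5, -25.4, 20.0, -2.7], [-35.4, -26.1, 12.6, -6.7]]
[-25.25718632  18.60390711  -3.24401533] [-0.07864078 -6.55989508]
```

Run:
```python
from h import *
import cv2
L=cv2.imread("pics/raw_top3.png").astype(float).sum(2)/3
c,s=np.cos(JIG[2]),np.sin(JIG[2])
def loc(uv,z):
    w=unproj("top",uv,z)-[JIG[0],JIG[1],0]; return (np.array([c*w[0]+s*w[1],-s*w[0]+c*w[1]])*1e3).round(2)
print("guide centre",loc((325,197.5),.0535),loc((325,197.2),.0535))
for k in range(353,395,4):
    p=L[190:207,k]; m=p.max(); i=int(np.argmax(p))
    def cr(dirn,base):
        t=(m+base)/2; j=i
        while p[j]>t: j+=dirn
        return 190+j-dirn*(t-p[j])/(p[j-dirn]-p[j])
    a=cr(-1,p[:4].mean()); b=cr(1,p[i:].min()); print(k,round(a,2),round(b,2),loc((k,(a+b)/2),.043))
p=L[195:202,345:360].astype(int); print(p[2:5])
s_=read_state(); w=s_["ee_pos"]-[JIG[0],JIG[1],0]; print("tool in jig",c*w[0]+s*w[1],-s*w[0]+c*w[1],s_["ee_pos"][2])
```

```text
guide centre [-0.04 -0.78] [-0.03 -1.69]
353 195.67 200.05 [-83.29  -2.69]
357 195.83 200.43 [-95.17  -1.99]
361 196.03 200.47 [-107.04   -1.74]
365 196.14 200.55 [-118.92   -1.55]
369 195.89 200.53 [-130.8    -2.08]
373 196.18 200.86 [-142.66   -1.25]
377 196.23 200.84 [-154.53   -1.31]
381 196.63 200.82 [-166.4    -0.84]
385 196.57 200.92 [-178.26   -0.9 ]
389 196.74 200.9 [-190.13   -0.79]
393 197.09 200.9 [-201.99   -0.36]
[[ 74  67  67  79 101 102 128 147 149 149 150 148 148 148 148]
 [ 79  67  63  68  95  98 130 149 150 150 149 151 151 150 149]
 [ 79  69  64  65  95  99 126 145 146 148 148 147 149 149 147]]
tool in jig -0.24493811070764723 -0.001292923693799958 0.033135038288518825
```

The bar is about 1 mm or less off the guide's centre line. I'll feed it into the flare slowly.

Request:
carry_out([
  {"hand": 10, "dp": [0.03, 0.004, 0.002], "spin": 0},
  {"hand": 10, "dp": [0.06, 0.004, 0.002], "spin": 0},
  {"hand": 10, "dp": [0.08, 0.004, 0.002], "spin": 0},
  {"hand": 10, "dp": [0.1, 0.004, 0.002], "spin": 0},
  {"hand": 10, "dp": [0.12, 0.004, 0.002], "spin": 0},
  {"hand": 10, "dp": [0.14, 0.004, 0.002], "spin": 0},
  {"hand": 10, "dp": [0.14, 0.004, 0.002], "spin": 0},
  {"hand": 10, "dp": [0.14, 0.004, 0.002], "spin": 0},
], force=55)

```text
time: 6.45
ee_pos: [0.6305, -0.2401, 0.0316]
eef_rot: [0.684, 0.729, 0.0, 0.0]
ft_force: [-0.4, 0.5, 0.3]
width: 0.0132
grip_force: 55.0
```

```bash
cat >> h.py <<'E'
def st():
    s=read_state(); c,n=np.cos(JIG[2]),np.sin(JIG[2]); w=s["ee_pos"]-[JIG[0],JIG[1],0]; f=s["ft_force"]
    print("t",round(s["time"],2),"jig mm",(1e3*np.array([c*w[0]+n*w[1],-n*w[0]+c*w[1],w[2]])).round(2),"F jig",np.array([c*f[0]+n*f[1],-n*f[0]+c*f[1],f[2]]).round(1),"M",s["torque"].round(2),"w",round(s["width"],4))
E
python3 -c "
from h import *
st();go()"
```

```text
t 6.45 jig mm [-209.6    -1.79   31.63] F jig [0.5 0.4 0.3] M [ 0.06 -0.12 -0.  ] w 0.0132
t 6.45 pos [ 0.6305 -0.2401  0.0316] yaw 1.6348 tilt z [ 1.e-04 -0.e+00 -1.e+00] F [-0.4  0.5  0.3] w 0.0132
```

Request:
carry_out([
  {"hand": 10, "dp": [0.04, 0, -0.001], "spin": 0},
  {"hand": 10, "dp": [0.08, 0, -0.001], "spin": 0},
  {"hand": 10, "dp": [0.12, 0, -0.001], "spin": 0},
  {"hand": 10, "dp": [0.15, 0, -0.001], "spin": 0},
  {"hand": 10, "dp": [0.18, 0, -0.001], "spin": 0},
  {"hand": 10, "dp": [0.2, 0, -0.001], "spin": 0},
  {"hand": 10, "dp": [0.2, 0, -0.001], "spin": 0},
  {"hand": 10, "dp": [0.2, 0, -0.001], "spin": 0},
])

```text
time: 7.25
ee_pos: [0.6273, -0.1904, 0.0318]
eef_rot: [0.684, 0.729, -0.0, 0.0]
ft_force: [-0.3, 1.2, -0.6]
width: 0.0134
grip_force: 55.0
```

```bash
python3 -c "
from h import *
st();go()"
```

```text
t 7.25 jig mm [-159.81   -1.63   31.84] F jig [ 1.2  0.2 -0.6] M [ 0.1  -0.13  0.05] w 0.0134
t 7.25 pos [ 0.6273 -0.1904  0.0318] yaw 1.6345 tilt z [ 1.e-04 -1.e-04 -1.e+00] F [-0.3  1.2 -0.6] w 0.0134
```

Still free, with no side load. Next I'll push under the shoe.

Request:
carry_out([
  {"hand": 10, "dp": [0.03, 0, 0], "spin": 0},
  {"hand": 10, "dp": [0.05, 0, 0], "spin": 0},
  {"hand": 10, "dp": [0.07, 0, 0], "spin": 0},
  {"hand": 10, "dp": [0.09, 0, 0], "spin": 0},
  {"hand": 10, "dp": [0.11, 0, 0], "spin": 0},
  {"hand": 10, "dp": [0.13, 0, 0], "spin": 0},
  {"hand": 10, "dp": [0.15, 0, 0], "spin": 0},
  {"hand": 10, "dp": [0.15, 0, 0], "spin": 0},
], force=60)

```text
time: 8.05
ee_pos: [0.625, -0.1529, 0.0321]
eef_rot: [0.684, 0.729, -0.0, 0.0]
ft_force: [-0.1, -1.3, 1.9]
width: 0.0132
grip_force: 60.0
```

```bash
python3 -c "
from h import *
st();go()"
```

```text
t 8.05 jig mm [-122.24   -1.74   32.11] F jig [-1.3  0.1  1.9] M [-0.45 -0.12 -0.01] w 0.0132
t 8.05 pos [ 0.625  -0.1529  0.0321] yaw 1.6347 tilt z [ 5.e-04 -8.e-04 -1.e+00] F [-0.1 -1.3  1.9] w 0.0132
```

Request:
carry_out([
  {"hand": 10, "dp": [0.04, 0, 0], "spin": 0},
  {"hand": 10, "dp": [0.08, 0, 0], "spin": 0},
  {"hand": 10, "dp": [0.11, 0, 0], "spin": 0},
  {"hand": 10, "dp": [0.14, 0, 0], "spin": 0},
  {"hand": 10, "dp": [0.16, 0, 0], "spin": 0},
  {"hand": 10, "dp": [0.18, 0, 0], "spin": 0},
  {"hand": 10, "dp": [0.18, 0, 0], "spin": 0},
  {"hand": 10, "dp": [0.18, 0, 0], "spin": 0},
])

```text
time: 8.85
ee_pos: [0.6222, -0.1077, 0.0321]
eef_rot: [0.684, 0.729, 0.0, 0.0]
ft_force: [-0.8, -2.2, 4.6]
width: 0.0132
grip_force: 60.0
```

Run:
```python
from h import *
import cv2
st();go()
b=camera("top"); a=camera("side")
cv2.imwrite("pics/raw_top4.png",b[:,:,::-1]); cv2.imwrite("pics/raw_side4.png",a[:,:,::-1])
A=cv2.resize(b[180:220,245:375,::-1],None,fx=6,fy=6,interpolation=cv2.INTER_CUBIC)
B=cv2.resize(a[180:240,280:410,::-1],None,fx=6,fy=6,interpolation=cv2.INTER_CUBIC)
cv2.imwrite("pics/c4.png",np.vstack([A,B]))
```

```text
t 8.85 jig mm [-76.94  -1.73  32.11] F jig [-2.1  0.9  4.6] M [-0.36  0.    0.06] w 0.0132
t 8.85 pos [ 0.6222 -0.1077  0.0321] yaw 1.6348 tilt z [ 4.e-04  3.e-04 -1.e+00] F [-0.8 -2.2  4.6] w 0.0132
```

View pics/c4.png

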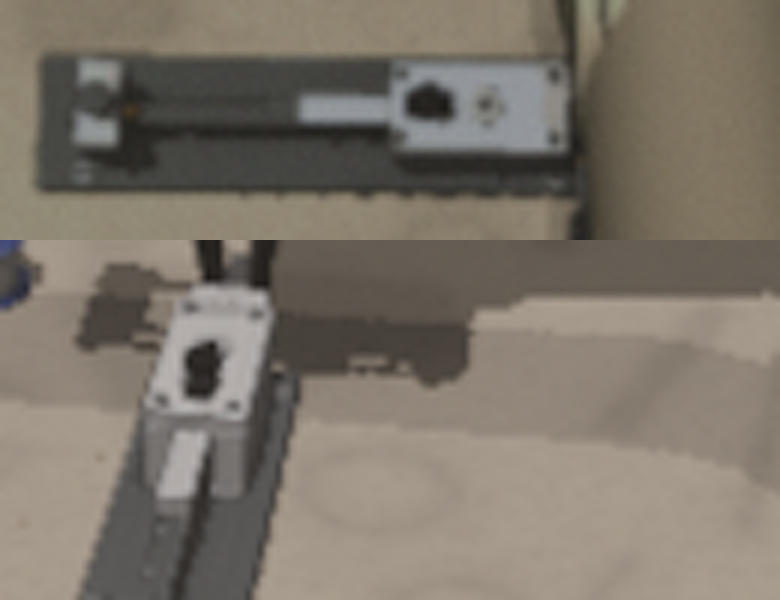

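The bar has come out of the guide. Its leading end is at about (298,110) in the top crop, and the stop pin is at (130,108). Next is the release and regrasp.

Request:
carry_out([
  {"hand": 40, "dp": [0, 0, 0], "spin": 0},
  {"hand": 40, "dp": [0, 0, 0], "spin": 0},
  {"hand": 40, "dp": [0, 0, 0], "spin": 0},
  {"hand": 40, "dp": [0, 0, 0], "spin": 0},
  {"hand": 40, "dp": [0, 0, -0.1], "spin": 0},
  {"hand": 40, "dp": [0, 0, -0.25], "spin": 0},
  {"hand": 40, "dp": [0, 0, -0.36], "spin": 0},
  {"hand": 40, "dp": [0.15, 0, -0.36], "spin": 0},
  {"hand": 40, "dp": [0.3, 0, -0.36], "spin": 0},
  {"hand": 40, "dp": [0.45, 0, -0.36], "spin": 0},
  {"hand": 40, "dp": [0.58, 0, -0.36], "spin": 0},
  {"hand": 40, "dp": [0.58, 0, -0.36], "spin": 0},
  {"hand": 40, "dp": [0.58, 0, -0.36], "spin": 0},
])

```text
time: 10.25
ee_pos: [0.6126, 0.0375, 0.1217]
eef_rot: [0.684, 0.73, -0.0, -0.0]
ft_force: [0.5, -0.7, 0.1]
width: 0.0402
grip_force: 0.0
```

Run:
```python
from h import *
st()
c,s=np.cos(JIG[2]),np.sin(JIG[2])
def loc(uv,z):
    w=unproj("top",uv,z)-[JIG[0],JIG[1],0]; return (np.array([c*w[0]+s*w[1],-s*w[0]+c*w[1]])*1e3).round(1)
T=lambda x,y:(245+(x+.5)/6-.5,180+(y+.5)/6-.5)
print("lead",loc(T(298,110),.042),"guide edge",loc(T(390,110),.0535),"pin",loc(T(132,108),.036),"stop",loc(T(122,75),.054),loc(T(76,75),.054))
```

```text
t 10.25 jig mm [ 68.52  -1.2  121.73] F jig [-0.7 -0.5  0.1] M [-0.01 -0.15  0.01] w 0.0402
lead [91.4 -1.1] guide edge [45.4  0.9] pin [174.5  -2.6] stop [177.8 -15.4] [200.5 -15.2]
```

Request:
carry_out([
  {"hand": 40, "dp": [0, 0, 0.15], "spin": 0},
  {"hand": 40, "dp": [0, 0.001, 0.28], "spin": 0},
  {"hand": 40, "dp": [0, 0.001, 0.36], "spin": 0},
  {"hand": 40, "dp": [0, 0.001, 0.4], "spin": 0},
  {"hand": 40, "dp": [0, 0.001, 0.4], "spin": 0},
  {"hand": 40, "dp": [0, 0.001, 0.4], "spin": 0},
  {"hand": 10, "dp": [0, 0.001, 0.4], "spin": 0},
  {"hand": 10, "dp": [0, 0.001, 0.4], "spin": 0},
  {"hand": 10, "dp": [0, 0.001, 0.4], "spin": 0},
  {"hand": 10, "dp": [0, 0.001, 0.4], "spin": 0},
  {"hand": 10, "dp": [0, 0.001, 0.4], "spin": 0},
  {"hand": 10, "dp": [0, 0.001, 0.4], "spin": 0},
], force=40)

```text
time: 11.45
ee_pos: [0.6133, 0.0368, 0.0221]
eef_rot: [0.684, 0.729, 0.0, 0.0]
ft_force: [0.5, -0.6, 2.4]
width: 0.0135
grip_force: 40.0
```

```bash
python3 -c "
from h import *
st();go()"
```

```text
t 11.45 jig mm [67.79 -1.86 22.14] F jig [-0.6 -0.5  2.4] M [-0.04 -0.2   0.09] w 0.0135
t 11.45 pos [0.6133 0.0368 0.0221] yaw 1.6346 tilt z [ 8.e-04 -1.e-04 -1.e+00] F [ 0.5 -0.6  2.4] w 0.0135
```

Request:
carry_out([
  {"hand": 10, "dp": [0.03, 0, 0], "spin": 0},
  {"hand": 10, "dp": [0.07, 0, 0], "spin": 0},
  {"hand": 10, "dp": [0.11, 0, 0], "spin": 0},
  {"hand": 10, "dp": [0.15, 0, 0], "spin": 0},
  {"hand": 10, "dp": [0.19, 0, 0], "spin": 0},
  {"hand": 10, "dp": [0.23, 0, 0], "spin": 0},
  {"hand": 10, "dp": [0.26, 0, 0], "spin": 0},
  {"hand": 10, "dp": [0.28, 0, 0], "spin": 0},
  {"hand": 10, "dp": [0.28, 0, 0], "spin": 0},
  {"hand": 10, "dp": [0.28, 0, 0], "spin": 0},
])

```text
time: 12.45
ee_pos: [0.6089, 0.106, 0.0221]
eef_rot: [0.684, 0.729, -0.0, 0.001]
ft_force: [-0.8, -3.0, 5.1]
width: 0.0135
grip_force: 40.0
```

```bash
python3 -c "
from h import *
st();go()"
```

```text
t 12.45 jig mm [137.19  -1.78  22.12] F jig [-3.   1.   5.1] M [-0.79 -0.08  0.02] w 0.0135
t 12.45 pos [0.6089 0.106  0.0221] yaw 1.634 tilt z [ 7.e-04 -8.e-04 -1.e+00] F [-0.8 -3.   5.1] w 0.0135
```

Drag is about 3 N. I'll creep on toward the pin and the stop face.

Request:
carry_out([
  {"hand": 10, "dp": [0.015, 0, 0], "spin": 0},
  {"hand": 10, "dp": [0.03, 0, 0], "spin": 0},
  {"hand": 10, "dp": [0.04, 0, 0], "spin": 0},
  {"hand": 10, "dp": [0.048, 0, 0], "spin": 0},
  {"hand": 10, "dp": [0.048, 0, 0], "spin": 0},
  {"hand": 10, "dp": [0.048, 0, 0], "spin": 0},
])

```text
time: 13.05
ee_pos: [0.6084, 0.117, 0.0221]
eef_rot: [0.685, 0.729, -0.0, 0.001]
ft_force: [0.6, -5.7, 5.9]
width: 0.0138
grip_force: 40.0
```

```bash
python3 -c "
from h import *
st()"
```

```text
t 13.05 jig mm [148.19  -1.88  22.12] F jig [-5.7 -0.2  5.9] M [-1.29 -0.2  -0.01] w 0.0138
```

The force rose by about 2.7 N, so the pin is being pressed. I'll continue in 1 mm steps.

Request:
carry_out([
  {"hand": 10, "dp": [0.004, 0, 0], "spin": 0},
  {"hand": 10, "dp": [0.008, 0, 0], "spin": 0},
  {"hand": 10, "dp": [0.012, 0, 0], "spin": 0},
  {"hand": 10, "dp": [0.012, 0, 0], "spin": 0},
])

```text
time: 13.45
ee_pos: [0.6083, 0.1193, 0.0221]
eef_rot: [0.685, 0.729, -0.001, 0.001]
ft_force: [0.9, -7.5, 6.1]
width: 0.0136
grip_force: 40.0
```

```bash
python3 -c "
from h import *
st()"
```

```text
t 13.45 jig mm [150.46  -1.96  22.13] F jig [-7.6 -0.4  6.1] M [-1.72 -0.2   0.01] w 0.0136
```

Request:
carry_out([
  {"hand": 10, "dp": [0.004, 0, 0], "spin": 0},
  {"hand": 10, "dp": [0.008, 0, 0], "spin": 0},
  {"hand": 10, "dp": [0.008, 0, 0], "spin": 0},
  {"hand": 10, "dp": [0.008, 0, 0], "spin": 0},
])

```text
time: 13.85
ee_pos: [0.6082, 0.121, 0.0221]
eef_rot: [0.685, 0.729, -0.001, 0.001]
ft_force: [0.4, -8.6, 7.2]
width: 0.0133
grip_force: 40.0
```

```bash
python3 -c "
from h import *
st()"
```

```text
t 13.85 jig mm [152.21  -1.95  22.12] F jig [-8.6  0.1  7.2] M [-1.82 -0.14 -0.02] w 0.0133
```

Request:
carry_out([
  {"hand": 10, "dp": [0.004, 0, 0], "spin": 0},
  {"hand": 10, "dp": [0.008, 0, 0], "spin": 0},
  {"hand": 10, "dp": [0.008, 0, 0], "spin": 0},
  {"hand": 10, "dp": [0.008, 0, 0], "spin": 0},
])

```text
time: 14.25
ee_pos: [0.6081, 0.1228, 0.0221]
eef_rot: [0.685, 0.729, -0.001, 0.001]
ft_force: [1.4, -9.3, 6.5]
width: 0.0136
grip_force: 40.0
```

```bash
python3 -c "
from h import *
st()"
```

```text
t 14.25 jig mm [154.01  -1.94  22.11] F jig [-9.3 -0.8  6.5] M [-1.95 -0.18  0.02] w 0.0136
```

Request:
carry_out([
  {"hand": 10, "dp": [0.004, 0, 0], "spin": 0},
  {"hand": 10, "dp": [0.008, 0, 0], "spin": 0},
  {"hand": 10, "dp": [0.008, 0, 0], "spin": 0},
  {"hand": 10, "dp": [0.008, 0, 0], "spin": 0},
])

```text
time: 14.65
ee_pos: [0.608, 0.1239, 0.0221]
eef_rot: [0.685, 0.728, -0.001, 0.002]
ft_force: [1.0, -11.1, 7.9]
width: 0.0135
grip_force: 40.0
```

Run:
```python
from h import *
import cv2
st()
b=camera("top"); a=camera("side")
A=cv2.resize(b[180:220,245:375,::-1],None,fx=6,fy=6,interpolation=cv2.INTER_CUBIC)
B=cv2.resize(a[190:250,280:410,::-1],None,fx=6,fy=6,interpolation=cv2.INTER_CUBIC)
cv2.imwrite("pics/c5.png",np.vstack([A,B]))
```

```text
t 14.65 jig mm [155.1   -1.95  22.13] F jig [-11.1  -0.3   7.9] M [-2.45 -0.07  0.09] w 0.0135
```

View pics/c5.png

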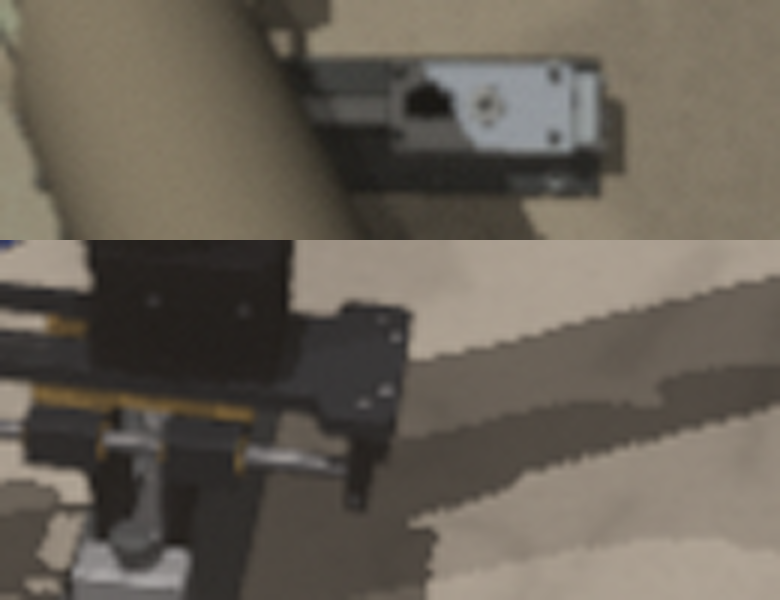

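The view is blocked by the hand, but the motion is stiffening. I'll keep pressing and compare travel with force.

Request:
carry_out([
  {"hand": 10, "dp": [0.004, 0, 0], "spin": 0},
  {"hand": 10, "dp": [0.008, 0, 0], "spin": 0},
  {"hand": 10, "dp": [0.008, 0, 0], "spin": 0},
  {"hand": 10, "dp": [0.008, 0, 0], "spin": 0},
  {"hand": 10, "dp": [0.008, 0, 0], "spin": 0},
], force=50)

```text
time: 15.25
ee_pos: [0.608, 0.1239, 0.0221]
eef_rot: [0.686, 0.728, -0.002, 0.002]
ft_force: [-2.3, -15.7, 10.3]
width: 0.0137
grip_force: 50.0
```

```bash
python3 -c "
from h import *
st()"
```

```text
t 15.25 jig mm [155.11  -1.94  22.1 ] F jig [-15.6   3.3  10.3] M [-3.6   0.21  0.03] w 0.0137
```

Hard stop: 2 mm more command gave no travel and 4.5 N more force. The bar is home, so I'll release and retreat straight up.

Request:
carry_out([
  {"hand": 40, "dp": [0, 0, 0], "spin": 0},
  {"hand": 40, "dp": [0, 0, 0], "spin": 0},
  {"hand": 40, "dp": [0, 0, 0], "spin": 0},
  {"hand": 40, "dp": [0, 0, 0], "spin": 0},
  {"hand": 40, "dp": [0, 0, 0], "spin": 0},
  {"hand": 40, "dp": [0, 0, -0.05], "spin": 0},
  {"hand": 40, "dp": [0, 0, -0.15], "spin": 0},
  {"hand": 40, "dp": [0, 0, -0.3], "spin": 0},
  {"hand": 40, "dp": [0, 0, -0.45], "spin": 0},
  {"hand": 40, "dp": [-0.2, 0.1, -0.6], "spin": 0},
  {"hand": 40, "dp": [-0.4, 0, -0.7], "spin": 0},
  {"hand": 40, "dp": [-0.6, 0, -0.7], "spin": 0},
  {"hand": 40, "dp": [-0.8, 0, -0.7], "spin": 0},
  {"hand": 40, "dp": [-1, 0, -0.7], "spin": 0},
  {"hand": 40, "dp": [-1, 0, -0.7], "spin": 0},
  {"hand": 40, "dp": [-1, 0, -0.7], "spin": 0},
  {"hand": 40, "dp": [-1, 0, -0.7], "spin": 0},
])

```text
time: 16.95
ee_pos: [0.623, -0.1196, 0.1975]
eef_rot: [0.684, 0.729, 0.0, 0.0]
ft_force: [-0.0, 1.5, -0.2]
width: 0.0401
grip_force: 0.0
```

Run:
```python
from h import *
import cv2
st()
b=camera("top"); a=camera("side")
cv2.imwrite("pics/raw_top6.png",b[:,:,::-1]); cv2.imwrite("pics/raw_side6.png",a[:,:,::-1])
A=cv2.resize(b[180:220,245:375,::-1],None,fx=6,fy=6,interpolation=cv2.INTER_CUBIC)
B=cv2.resize(a[190:250,280:410,::-1],None,fx=6,fy=6,interpolation=cv2.INTER_CUBIC)
cv2.imwrite("pics/c6.png",np.vstack([A,B]))
```

```text
t 16.95 jig mm [-88.85  -1.83 197.51] F jig [ 1.5 -0.1 -0.2] M [ 0.08 -0.09  0.06] w 0.0401
```

View pics/c6.png

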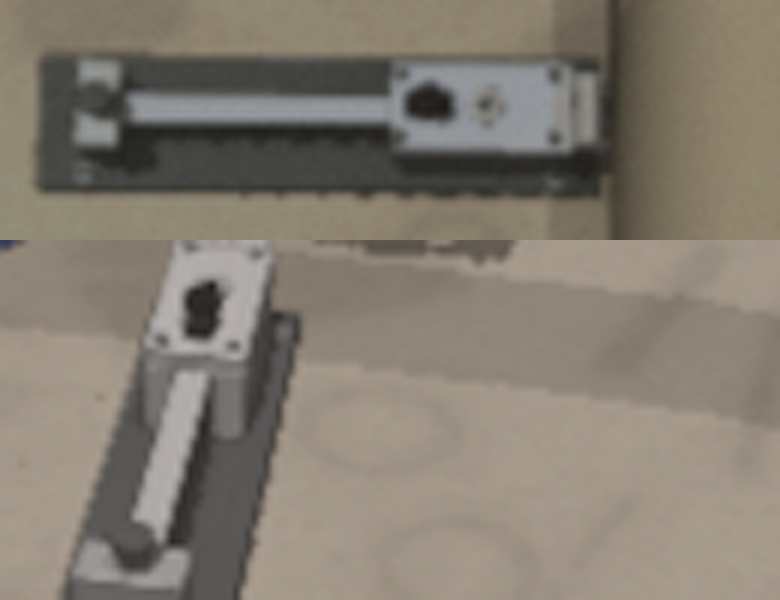

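The bar lies level from the guide to about (127,108), next to the stop face at (122). The brass pin that was at (130,108) is no longer visible. I'll check the gap numerically.

Run:
```python
from h import *
import cv2
im=cv2.imread("pics/raw_top6.png").astype(int); i0=cv2.imread("pics/raw_top4.png").astype(int)
print("after",im[196:200,260:272].mean(2).astype(int).tolist()); print("before",i0[196:200,260:272].mean(2).astype(int).tolist())
c,s=np.cos(JIG[2]),np.sin(JIG[2])
def loc(uv,z):
    w=unproj("top",uv,z)-[JIG[0],JIG[1],0]; return (np.array([c*w[0]+s*w[1],-s*w[0]+c*w[1]])*1e3).round(1)
p=im[197:199,255:300].mean((0,2)); p0=im[190:193,258:275].mean((0,2)); print(p[:16].round(),p0.round())
for k in(265,265.5,266,266.5): print(k,"bar z42",loc((k,197.5),.042)[0],"stop z54",loc((k,191.5),.054)[0])
d=np.abs(cv2.imread("pics/raw_top6.png").astype(int)-cv2.imread("pics/top0.png")).max(2)
for n,(u,v) in dict(tape=(211,228),spool=(366,155),marker=(438,265)).items(): print(n,d[v-12:v+12,u-20:u+20].max(),np.median(d[v-12:v+12,u-20:u+20]))
```

```text
after [[70, 69, 64, 54, 52, 65, 110, 134, 138, 138, 136, 133], [70, 68, 59, 48, 52, 63, 99, 135, 149, 149, 149, 150], [65, 59, 51, 55, 54, 65, 87, 128, 149, 149, 149, 150], [102, 79, 71, 72, 66, 71, 90, 128, 143, 147, 146, 145]]
before [[70, 67, 64, 53, 49, 43, 36, 39, 39, 42, 50, 58], [70, 69, 59, 47, 48, 44, 46, 45, 51, 57, 57, 61], [67, 61, 49, 57, 55, 49, 54, 50, 51, 60, 66, 66], [103, 78, 72, 74, 64, 46, 44, 45, 54, 63, 65, 67]]
[ 70.  68.  77.  81.  76.  68.  64.  55.  52.  54.  64.  94. 132. 149.
 149. 149.] [119. 139. 139. 137. 136. 134. 116.  81.  64.  67.  69.  70.  68.  70.
  68.  69.  69.]
265 bar z42 178.5 stop z54 177.6
265.5 bar z42 177.0 stop z54 176.1
266 bar z42 175.5 stop z54 174.6
266.5 bar z42 174.0 stop z54 173.2
tape 10 5.0
spool 124 49.0
marker 68 5.0
```

Run:
```python
from h import *
import cv2
c,s=np.cos(JIG[2]),np.sin(JIG[2])
def loc(uv,z):
    w=unproj("top",uv,z)-[JIG[0],JIG[1],0]; return (np.array([c*w[0]+s*w[1],-s*w[0]+c*w[1]])*1e3).round(1)
i4=cv2.imread("pics/raw_top4.png").astype(float); i6=cv2.imread("pics/raw_top6.png").astype(float)
print("rows 4",i4[196:201,290:300].mean(2).round().tolist())
print("rows 6",i6[195:202,262:272].mean(2).round().tolist())
for k in(294,294.5,295): print(k,loc((k,197.8),.042))
print("BGR after",i6[198,262:270].astype(int).tolist()); print("BGR before",i4[198,262:270].astype(int).tolist())
print("proj: face at bar top for F=178,179",[proj("top",place(JIG,[F,-1.8,42]))[0].round(2).tolist() for F in(172,175,178,179)])
s4=cv2.imread("pics/raw_side6.png").astype(float)
for F in(172,175,178): print(F,proj("side",place(JIG,[[F,-8.8,42],[F,5.2,42],[178,-21,54],[178,21,54]])).round(1).tolist())
```

```text
rows 4 [[65.0, 64.0, 65.0, 68.0, 84.0, 116.0, 131.0, 133.0, 132.0, 132.0], [69.0, 70.0, 69.0, 72.0, 91.0, 130.0, 148.0, 150.0, 149.0, 150.0], [68.0, 68.0, 69.0, 70.0, 92.0, 132.0, 150.0, 152.0, 151.0, 153.0], [65.0, 68.0, 65.0, 68.0, 89.0, 128.0, 145.0, 146.0, 146.0, 144.0], [58.0, 57.0, 59.0, 56.0, 67.0, 84.0, 93.0, 95.0, 92.0, 97.0]]
rows 6 [[66.0, 73.0, 66.0, 60.0, 83.0, 99.0, 100.0, 102.0, 100.0, 96.0], [65.0, 54.0, 52.0, 65.0, 110.0, 134.0, 138.0, 138.0, 137.0, 133.0], [59.0, 49.0, 52.0, 63.0, 99.0, 136.0, 149.0, 150.0, 149.0, 150.0], [51.0, 55.0, 55.0, 65.0, 88.0, 129.0, 150.0, 149.0, 149.0, 150.0], [71.0, 72.0, 66.0, 71.0, 90.0, 128.0, 143.0, 147.0, 146.0, 146.0], [125.0, 121.0, 87.0, 60.0, 64.0, 84.0, 93.0, 92.0, 94.0, 97.0], [148.0, 142.0, 98.0, 49.0, 39.0, 42.0, 41.0, 44.0, 45.0, 42.0]]
294 [92.1 -1.5]
294.5 [90.6 -1.5]
295 [89.2 -1.5]
BGR after [[49, 52, 53], [53, 56, 57], [52, 56, 56], [62, 65, 68], [86, 88, 89], [131, 129, 126], [154, 149, 146], [154, 149, 144]]
BGR before [[47, 50, 52], [54, 58, 59], [52, 56, 58], [40, 50, 57], [38, 55, 70], [36, 51, 64], [45, 52, 56], [57, 61, 62]]
proj: face at bar top for F=178,179 [[267.19, 197.44], [266.18, 197.43], [265.17, 197.42], [264.84, 197.42]]
172 [[299.7, 242.2], [305.7, 242.9], [293.9, 239.1], [312.1, 241.3]]
175 [[299.5, 243.0], [305.5, 243.7], [293.9, 239.1], [312.1, 241.3]]
178 [[299.2, 243.8], [305.2, 244.6], [293.9, 239.1], [312.1, 241.3]]
```

The visual end edge (about 174.5 mm) may just be the stop's shadow on the bar's end, since the stop's shadow is about 3.6 mm long at bar height. The kinematics say 178–179 mm. I'll settle it by touch by regrasping and nudging forward.

Request:
carry_out([
  {"hand": 40, "dp": [0.2, 0, 0], "spin": 0},
  {"hand": 40, "dp": [0.4, 0, 0.05], "spin": 0},
  {"hand": 40, "dp": [0.6, 0, 0.15], "spin": 0},
  {"hand": 40, "dp": [0.8, 0, 0.2], "spin": 0},
  {"hand": 40, "dp": [0.95, 0, 0.25], "spin": 0},
  {"hand": 40, "dp": [0.95, 0, 0.3], "spin": 0},
  {"hand": 40, "dp": [0.95, 0, 0.4], "spin": 0},
  {"hand": 40, "dp": [0.95, 0, 0.55], "spin": 0},
  {"hand": 40, "dp": [0.95, 0, 0.65], "spin": 0},
  {"hand": 40, "dp": [0.95, 0, 0.7], "spin": 0},
  {"hand": 40, "dp": [0.95, 0, 0.7], "spin": 0},
  {"hand": 40, "dp": [0.95, 0, 0.7], "spin": 0},
  {"hand": 40, "dp": [0.95, 0, 0.7], "spin": 0},
])

```text
time: 18.35
ee_pos: [0.6089, 0.1176, 0.0236]
eef_rot: [0.684, 0.729, 0.001, 0.001]
ft_force: [-0.3, -0.2, 0.4]
width: 0.0401
grip_force: 0.0
```

```bash
python3 -c "
from h import *
st()"
```

```text
t 18.35 jig mm [148.78  -2.48  23.56] F jig [-0.2  0.3  0.4] M [ 0.01 -0.13  0.02] w 0.0401
```

Request:
carry_out([
  {"hand": 10, "dp": [0, 0, 0], "spin": 0},
  {"hand": 10, "dp": [0, 0, 0], "spin": 0},
  {"hand": 10, "dp": [0, 0, 0], "spin": 0},
  {"hand": 10, "dp": [0, 0, 0], "spin": 0},
  {"hand": 10, "dp": [0, 0, 0], "spin": 0},
  {"hand": 10, "dp": [0, 0, 0], "spin": 0},
], force=40)

```text
time: 18.95
ee_pos: [0.608, 0.117, 0.0219]
eef_rot: [0.684, 0.729, 0.0, 0.0]
ft_force: [0.9, 0.4, 1.1]
width: 0.014
grip_force: 40.0
```

```bash
python3 -c "
from h import *
st()"
```

```text
t 18.95 jig mm [148.22  -1.55  21.91] F jig [ 0.3 -0.9  1.1] M [-0.09 -0.12  0.03] w 0.014
```

Request:
carry_out([
  {"hand": 10, "dp": [0.006, 0, 0], "spin": 0},
  {"hand": 10, "dp": [0.012, 0, 0], "spin": 0},
  {"hand": 10, "dp": [0.012, 0, 0], "spin": 0},
  {"hand": 10, "dp": [0.012, 0, 0], "spin": 0},
])

```text
time: 19.35
ee_pos: [0.608, 0.1171, 0.0219]
eef_rot: [0.685, 0.729, -0.001, 0.001]
ft_force: [-1.7, -8.4, 5.6]
width: 0.0137
grip_force: 40.0
```

```bash
python3 -c "
from h import *
st()"
```

```text
t 19.35 jig mm [148.27  -1.57  21.89] F jig [-8.3  2.2  5.6] M [-1.9   0.17  0.06] w 0.0137
```

Request:
carry_out([
  {"hand": 10, "dp": [0.006, 0, 0], "spin": 0},
  {"hand": 10, "dp": [0.012, 0, 0], "spin": 0},
  {"hand": 10, "dp": [0.012, 0, 0], "spin": 0},
  {"hand": 10, "dp": [0.012, 0, 0], "spin": 0},
], force=55)

```text
time: 19.75
ee_pos: [0.608, 0.1171, 0.0219]
eef_rot: [0.686, 0.728, -0.003, 0.002]
ft_force: [-2.4, -17.8, 8.9]
width: 0.0136
grip_force: 55.0
```

```bash
python3 -c "
from h import *
st()"
```

```text
t 19.75 jig mm [148.33  -1.57  21.89] F jig [-17.6   3.5   8.9] M [-3.51  0.46  0.16] w 0.0136
```

At 17.6 N the bar didn't move at all, so it had stayed home after the first release. I'll release, retreat and hand in.

Request:
carry_out([
  {"hand": 40, "dp": [0, 0, 0], "spin": 0},
  {"hand": 40, "dp": [0, 0, 0], "spin": 0},
  {"hand": 40, "dp": [0, 0, 0], "spin": 0},
  {"hand": 40, "dp": [0, 0, 0], "spin": 0},
  {"hand": 40, "dp": [0, 0, 0], "spin": 0},
  {"hand": 40, "dp": [0, 0, -0.05], "spin": 0},
  {"hand": 40, "dp": [0, 0, -0.15], "spin": 0},
  {"hand": 40, "dp": [0, 0, -0.3], "spin": 0},
  {"hand": 40, "dp": [0, 0, -0.45], "spin": 0},
  {"hand": 40, "dp": [-0.2, 0, -0.6], "spin": 0},
  {"hand": 40, "dp": [-0.4, 0, -0.7], "spin": 0},
  {"hand": 40, "dp": [-0.6, 0, -0.7], "spin": 0},
  {"hand": 40, "dp": [-0.8, 0, -0.7], "spin": 0},
  {"hand": 40, "dp": [-0.95, 0, -0.7], "spin": 0},
  {"hand": 40, "dp": [-0.95, 0, -0.7], "spin": 0},
  {"hand": 40, "dp": [-0.95, 0, -0.7], "spin": 0},
  {"hand": 40, "dp": [-0.95, 0, -0.7], "spin": 0},
])

```text
time: 21.45
ee_pos: [0.6228, -0.1121, 0.1974]
eef_rot: [0.684, 0.73, 0.001, -0.0]
ft_force: [-0.3, 1.1, -0.5]
width: 0.0397
grip_force: 0.0
```

Run:
```python
from h import *
import cv2
st()
b=camera("top")[:,:,::-1].astype(int); i6=cv2.imread("pics/raw_top6.png").astype(int)
print("bar end",b[196:200,262:270].mean(2).round().tolist(),"change in jig area",np.abs(b-i6)[185:213,250:340].max())
s=camera("side")[:,:,::-1].astype(int); d=np.abs(s-cv2.imread("pics/side0.png").astype(int)).max(2)
for n,(u,v) in dict(tape=(331,315),spool=(274,182),marker=(387,163)).items(): print(n,np.median(d[v-8:v+8,u-12:u+12]),d[v-8:v+8,u-12:u+12].max())
print(close_job())
```

```text
t 21.45 jig mm [-81.37  -2.02 197.44] F jig [ 1.1  0.3 -0.5] M [ 0.03 -0.08  0.06] w 0.0397
bar end [[65.0, 53.0, 51.0, 63.0, 104.0, 125.0, 127.0, 128.0], [58.0, 49.0, 50.0, 64.0, 99.0, 134.0, 147.0, 147.0], [53.0, 56.0, 57.0, 64.0, 85.0, 129.0, 149.0, 151.0], [73.0, 74.0, 64.0, 67.0, 84.0, 126.0, 145.0, 144.0]] change in jig area 30
tape 4.0 6
spool 4.0 14
marker 5.0 60
the job is handed in; nothing more can be done
None
```

The bar is through the guide and home against the length stop (a second push of 17.6 N did not move it), released and lying level with its tail under the cover, the tape roll, spool and marker were not touched, and the job was handed in at about 21.5 s.

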